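# Pack the contamination-audit kit

## Task

Pack the sample kit for the analysis lab: set the pink vial in the black cup, the amber vial in the blue cup, the filter cassette in the wide white cup and the black chip tray in the square grey nest, each seated flat and upright. Keep what you carry upright, and leave the empty clear vial and the white chip tray of the next lot where they are.

Things in the scene. Friction and masses are not known exactly. Their poses are not given: they have to be found in the camera images.
- vial_pink: filled sample vial, to be packed: pink liquid, black screw cap, 24 mm diameter, 48 mm tall, upright on the table. Origin: centre of its underside, z up its axis. Grip the round body, best 22 mm or more above its underside so that the fingers stay above the nest's rim.
- vial_amber: filled sample vial, to be packed: amber liquid, blue screw cap, 28 mm diameter, 52 mm tall, upright on the table. Origin: centre of its underside, z up. Grip as the pink one.
- vial_empty: EMPTY sample vial, not part of the kit, stays where it stands: clear and empty, white screw cap, 20 mm diameter, 40 mm tall. Origin: centre of its underside, z up.
- chips_black: black chip tray, to be packed: flat square black tray with a grid of pale chips, 51 x 51 x 8 mm, lying on the table at any turn (square: any of its four ways round fits). Origin: centre of its underside, x and y along its sides, z up. Grip across two facing sides at their middle; the fingertips may reach below its underside once over the nest.
- chips_white: pale chip tray of the next lot, not part of the kit, stays where it lies: like the black one but its frame is white to light grey, 51 x 51 x 8 mm. Origin: centre of its underside, x and y along its sides, z up.
- cassette: air filter cassette, to be packed: pale round drum of 49 mm diameter and 33 mm overall height, with a small nipple (about 12 mm) on top and a foot below it; the full-width drum lies 6 to 25 mm above the underside. Origin: centre of the underside, z up. Grip across the drum, fingertips at least 12 mm above the underside.
- nest_black: nest for the black-capped vial: black round flared cup on a white round flange (72 mm diameter); floor 6 mm above its origin and 30 mm wide, widening to 46 mm at the rim 22 mm above its origin. Origin: centre of its underside, z up. The four nests stand in a flat steel tray (230 x 220 mm, floor 3 mm, rim 16 mm high), 100 mm apart, in changing order.
- nest_blue: nest for the blue-capped vial: blue round flared cup on a white round flange (76 mm); floor 6 mm above its origin and 34 mm wide, widening to 50 mm at the rim 22 mm above its origin. Origin: centre of its underside, z up.
- nest_cassette: nest for the filter cassette: wide, low white round cup on a white flange (84 mm); floor 6 mm above its origin and 57 mm wide, widening to 69 mm at the rim 16 mm above its origin. Origin: centre of its underside, z up.
- nest_chip: nest for the chip tray: grey plate 80 x 80 x 6 mm; raised pad 40 x 40 mm, top 12 mm above the origin; steel guide tabs in pairs at the corners, 55 mm apart at pad height, flaring to 67 mm at their tops, 24 mm above the origin. The middle 36 mm of each side is free for the fingers, down to the plate. Origin: centre of its underside, x and y along its sides, z up.
Mind the look-alikes: they are no part of the job. What is shaped like the chips_black but turquoise is not meant.

How it is judged:
At the end, for the whole second after the job is handed in: Pink vial in black cup, amber in blue, cassette in white, black chip tray in grey nest: each within 8 mm of the nest's centre, down on its floor or pad (3 mm), upright within 0.1 rad (chip tray 0.08), released, at rest; empty vial and white chip tray at rest within 20 mm of where they were (horizontal distance between vial_pink and nest_black below 0.008 m and z of vial_pink in the frame of nest_black between 0.003 and 0.0095 m and angle between each of vial_pink, vial_amber, cassette's own z axis and vertical below 0.1 rad and linear speed of each of vial_pink, vial_amber, cassette, chips_black, vial_empty, chips_white below 0.01 m/s and contact force between each of vial_pink, vial_amber, cassette, chips_black and the fingers below 0.05 N and horizontal distance between vial_amber and nest_blue below 0.008 m and z of vial_amber in the frame of nest_blue between 0.003 and 0.0095 m and horizontal distance between cassette and nest_cassette below 0.008 m and z of cassette in the frame of nest_cassette between 0.003 and 0.0095 m and horizontal distance between chips_black and nest_chip below 0.008 m and z of chips_black in the frame of nest_chip between 0.009 and 0.015 m and angle between chips_black's own z axis and vertical below 0.08 rad and distance of each of vial_empty, chips_white from where it was at the start of the episode below 0.02 m); the robot touches nothing.
It fails at once if a packed thing was tipped over (more than 0.6 rad) (angle between any of vial_pink, vial_amber, cassette, chips_black's own z axis and vertical above 0.6 rad).
It fails at once if the empty vial or the white chip tray was moved by more than 20 mm (distance of any of vial_empty, chips_white from where it was at the start of the episode above 0.02 m).
It also fails if it takes over 96 s, if anything falls off the work surface, if the arm or the gripper's body presses on something with over 40 N, if the wrist force passes 120 N, or if a joint passes its speed limit or range.

## Robot

A 7-joint arm with a two-finger parallel gripper is mounted at the origin on a cart in front of the work surface, level with it; the furniture and walls round the work are solid. World frame = base frame: x ahead of the robot, y to its left, z up, the work surface at z = 0. Lengths are in m, angles in rad, forces in N, time in s.
With the tool pointing down it reaches from about 0.4 to 0.85 m from the base axis. Payload 10.4 kg.
Tool frame: the origin (TCP) lies on the front face of the gripper's body, between the roots of the fingers; the fingertips stand 73 mm ahead of it and the grasp point (between the pads) lies 54 mm ahead of it; z points along the fingers, y is the line along which they close (so a half turn about z gives the same grasp; the last joint's range is limited). The gripper opens to 85 mm and grips with 20 to 120 N. Pads are 22 mm wide; open, the fingers measure 114 mm over their backs; the gripper's body (76 mm by 85 mm) begins 54 mm behind the grasp point. The pads swing forward as they close: fully open they stand 13 mm farther back than shut.
Start: joints at [1.095, 0.332, -0.065, 1.46, 0.022, 1.35, -0.088], TCP at [0.273, -0.562, 0.304] pointing down, gripper open.
Joint ranges: [-2.6, 2.6], [-0.5, 2.12], [-1.47, 1.34], [0.16, 2.42], [-1.27, 4.41], [0.06, 2.06], [-2.6, 2.6]. Speed limits (rad/s): [2.22, 2.22, 2.79, 2.79, 3.14, 3.14, 3.14].

## Interface

Orientations are given as a unit quaternion [x, y, z, w].
In Python, from workcell import manip gives the robot as it stands.
- The arm moves only by the shell command python3 -m jog 'ROWS' [FORCE]. ROWS is JSON, a list of rows, each an object with "grip": the gripper command: -1 is fully open, 1 is shut, values between are in proportion; "slide": the shift along the tool's x, y, z in cm, a list of three; "yaw": the turn about the tool's z in rad. A call has 1 to 8 rows; each row shifts and turns the commanded pose from where the row before left it, along the tool's axes as they then stand; what a row does not reach is not made up. A row lasts 1/10 s, in which the tool goes at most 50 mm and 8.59 degrees, less where a joint would pass 70% of its speed; a pose out of reach is approached as far as the arm can. A call with a gripper value outside its range is refused whole. The fingers move at their own pace and stop on an object; FORCE is the grip in N (left out, the last holds). Time passes only in rows, so rows that do not move let the fingers close. It gives the time, the measured TCP pose, the force, the opening and the grip force at its end, in the units of the state.
- manip.get_obs(): the state, without advancing time (a new reading comes with each control period).
- manip.camera(name): name is "scene" or "top"; returns the picture (420x560x3 uint8, blue, green, red); there is no depth.
- manip.calibration(name): a dict with "vfov" (degrees; the focal length in pixels is half the picture's height over the tangent of half this angle, whatever the lens; pixels are square), "cx", "cy" (the principal point, pixels), "camera_from_world" (4x4, takes a point from world to camera coordinates). Camera axes: x right, y down, z forward; pixel columns grow to the right and rows downward; lengths in m; the calibration is good to about 2 mm. A picture is of the moment at which its call begins. calibration takes no time and is no camera call.
- manip.hand_in(): hands the job in; it is judged then, once.
Trained networks look in the newest picture that a camera, given by its name, has taken for a name from the list of things; names that differ only in an ending like _2 or _b are one class to them, and where a whole thing is asked for, a point or a joint stands for the part that bears it (a point fixed in the world has none). Each returns a list of dicts, best first, with "conf" (0 to 1); they miss things now and then, are a little off and sometimes report something else, mostly with a low value. They report only what shows in the picture. A call takes as long as a camera call. They do not tell look-alikes from the thing itself.
- manip.masks_of(thing, camera): "region" (420x560 bool, what is visible of it) and "centre" ([column, row] in pixels, amid what is visible of it).
The state is a dict: "clock": time; "joint_pos": joint angles; "joint_velocities": joint speeds; "tau": joint torques, N m; "position": TCP position; "ee_rot": TCP orientation; "ft_force": force on the tool from outside, world axes, zero at the start; "torque": the same for the moment, N m; "grip_width": opening from 0.0 (shut) to 1.0 (fully open); "grasp_force": force on a finger pad.
Only numpy, scipy, OpenCV 4.12 (cv2) and the standard library are available. Lean on these libraries where they do the work, as an engineer would, in place of code of your own. Each camera call takes 0.05 s, during which the arm holds its last target. There are 200 camera calls.

## Working session

There is one attempt and no reset: what is moved stays moved. The work goes in short steps, Python scripts to look and compute and a shell command to move; the robot and the scene stay as the last step left them, time stands still between calls to the robot, and variables do not carry over. Pictures are saved under pics/ and viewed, at most 15 in all, crops included, and the job is handed in when it is done.

```bash
mkdir -p pics; ls
python3 - <<'E'
from workcell import manip
import cv2,numpy as np
for c in("scene","top"):
    cv2.imwrite(f"pics/{c}0.png",manip.camera(c)); k=manip.calibration(c); print(c,k)
o=manip.get_obs(); print(o)
E
```

```text
pics
scene {'vfov': 53.900320374061984, 'cx': 284.5441333701395, 'cy': 211.86048743465312, 'camera_from_world': array([[ 0.89695669, -0.44198261, -0.01095788, -0.50018224],
       [-0.21931759, -0.42328785, -0.87904903,  0.13509279],
       [ 0.38388604,  0.79087216, -0.47660543,  0.8718786 ],
       [ 0.        ,  0.        ,  0.        ,  1.        ]])}
top {'vfov': 48.82854353412041, 'cx': 274.48586624998677, 'cy': 214.61884620306654, 'camera_from_world': array([[ 0.0260486 , -0.99962284,  0.0086976 , -0.0511337 ],
       [-0.98579883, -0.02713031, -0.16572454,  0.53694615],
       [ 0.165898  , -0.00425719, -0.98613373,  1.08503435],
       [ 0.        ,  0.        ,  0.        ,  1.        ]])}
{'clock': 0.1, 'joint_pos': array([ 1.09541357,  0.33277284, -0.06469341,  1.4608357 ,  0.02163228,
        1.34993642, -0.08850149]), 'joint_velocities': array([-0.00060073, -0.00268831,  0.00154637, -0.00216776, -0.0004591 ,
       -0.0021279 , -0.00058796]), 'tau': array([ 1.70003364e-03, -6.26748705e+01,  4.95359511e-02, -3.92430067e+01,
        1.63825782e-02,  7.00976947e-03,  2.23365970e-05]), 'position': array([ 0.27330035, -0.56180456,  0.30322815]), 'ee_rot': array([ 9.74480511e-01,  2.24471242e-01, -1.85398204e-04, -6.00046194e-04]), 'ft_force': array([ 0.29062506, -0.33766557,  0.4002197 ]), 'torque': array([0.02546172, 0.04243396, 0.02104878]), 'grasp_force': 0.0, 'grip_width': 1.0005993949479923}
```

View pics/top0.png

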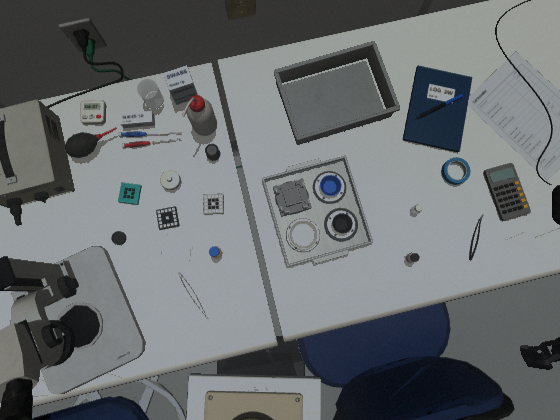

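View pics/scene0.png

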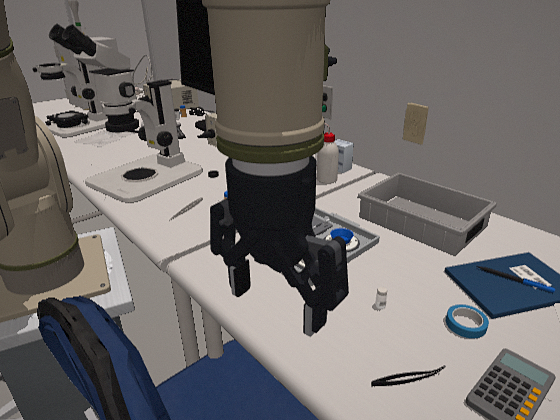

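```bash
cat > h.py <<'E'
from workcell import manip
import cv2,numpy as np
def ray(px,z,c="top"):
    k=manip.calibration(c); f=210/np.tan(np.radians(k["vfov"]/2)); T=k["camera_from_world"]
    d=T[:3,:3].T@np.array([(px[0]-k["cx"])/f,(px[1]-k["cy"])/f,1]); o=-T[:3,:3].T@T[:3,3]
    return o+d*(z-o[2])/d[2]
def proj(p,c="top"):
    k=manip.calibration(c); f=210/np.tan(np.radians(k["vfov"]/2)); T=k["camera_from_world"]
    q=T[:3,:3]@np.array(p)+T[:3,3]; return np.array([k["cx"]+f*q[0]/q[2],k["cy"]+f*q[1]/q[2]])
E
python3 - <<'E'
from h import *
np.set_printoptions(precision=3,suppress=True)
Z=dict(vial_pink=.03,vial_amber=.03,vial_empty=.025,chips_black=.008,chips_white=.008,cassette=.025,nest_black=.015,nest_blue=.015,nest_cassette=.012,nest_chip=.012)
for t,z in Z.items():
  for c in("top","scene"):
    for d in manip.masks_of(t,c)[:3]:
        m=d["region"].astype(np.uint8); 
        print(t,c,round(d["conf"],2),np.round(d["centre"]),m.sum(),ray(d["centre"],z,c)[:2],cv2.boundingRect(m))
print(manip.get_obs()["clock"])
E
```

```text
vial_pink top 0.43 [413. 258.] 106 [ 0.443 -0.378] (406, 253, 13, 10)
vial_empty top 0.41 [417. 208.] 65 [ 0.568 -0.392] (411, 205, 10, 9)
vial_empty top 0.24 [346. 225.] 629 [ 0.521 -0.215] (327, 210, 28, 29)
chips_black top 0.93 [129. 193.] 410 [0.59  0.334] (118, 183, 23, 22)
chips_black top 0.91 [166. 218.] 384 [0.529 0.237] (157, 207, 22, 22)
chips_white top 0.57 [214. 201.] 391 [0.575 0.117] (203, 194, 21, 20)
cassette top 0.57 [171. 180.] 338 [0.623 0.225] (160, 170, 21, 20)
cassette top 0.44 [416. 206.] 95 [ 0.573 -0.389] (410, 204, 13, 11)
nest_black top 0.96 [343. 224.] 577 [ 0.525 -0.209] (327, 211, 28, 27)
nest_blue top 0.63 [331. 184.] 693 [ 0.626 -0.178] (315, 172, 30, 30)
nest_cassette top 0.6 [303. 235.] 901 [ 0.495 -0.11 ] (286, 218, 35, 34)
nest_chip scene 0.75 [317. 222.] 272 [ 0.61  -0.081] (312, 216, 20, 19)
1.1
```

The top view shows the pink vial at about (413,258), the empty vial at (417,208) and the black chips at (166,218). The white chips are at (213,203), the turquoise look-alike at (129,193) and the cassette at (171,180). The blue-capped amber vial is at (214,252), and the nests are grey (291,197), blue (330,186), black (342,224) and white (303,235). The scene view mostly shows the gripper. I'll zoom in for accurate centres.

Run:
```python
import cv2,numpy as np
im=cv2.imread("pics/top0.png")
a=cv2.resize(im[165:275,105:235],None,fx=6,fy=5.4,interpolation=cv2.INTER_CUBIC)
a=cv2.resize(im[165:265,105:235],None,fx=6,fy=6,interpolation=cv2.INTER_CUBIC)
b=cv2.resize(im[152:272,258:378],None,fx=5,fy=5,interpolation=cv2.INTER_CUBIC)
c=cv2.resize(im[195:270,395:435],None,fx=5,fy=5,interpolation=cv2.INTER_CUBIC)
cv2.imwrite("pics/a.png",a)
o=np.zeros((600,800,3),np.uint8); o[:600,:600]=b; o[:375,600:800]=c; cv2.imwrite("pics/b.png",o)
```

```text
(no output)
```

View pics/a.png

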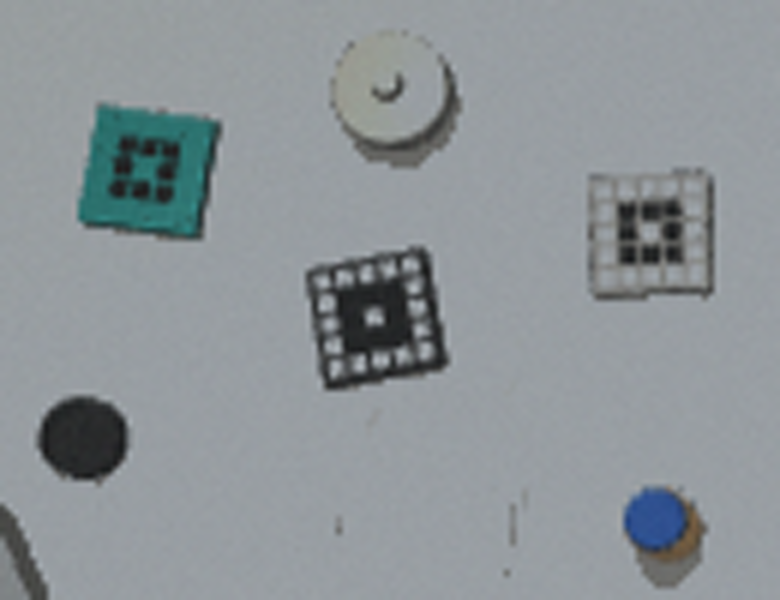

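View pics/b.png

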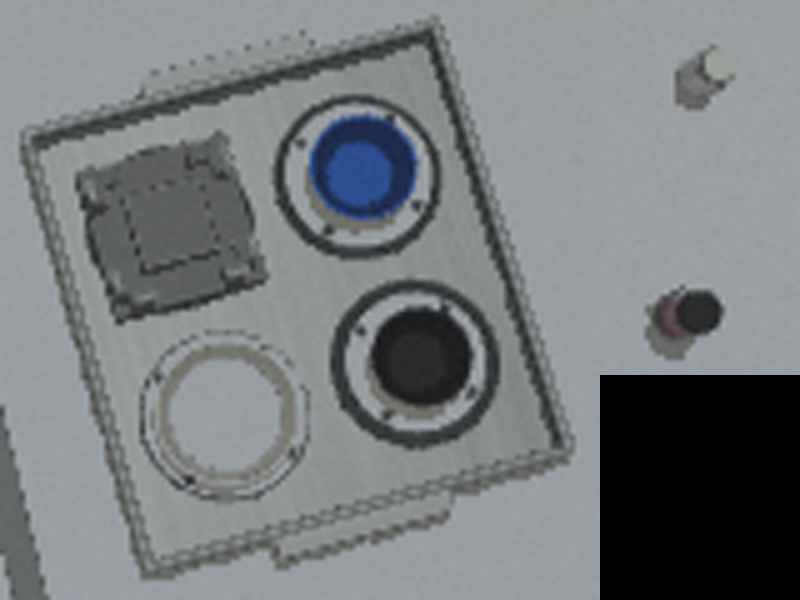

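Crop a gives the black tray corners at about (307,270), (423,249), (447,366) and (328,388), the drum centre at (392,89) and the blue cap at (656,519). Crop b gives the blue rim at (363,167), the black rim at (421,356), the white rim at (228,412), the pad at (173,226) and the pink cap at (697,312).

```bash
cat > m.py <<'E'
from h import *
np.set_printoptions(precision=4,suppress=True)
A=lambda x,y:(105+(x+.5)/6-.5,165+(y+.5)/6-.5)
B=lambda x,y:(258+(x+.5)/5-.5,152+(y+.5)/5-.5)
C=lambda x,y:(395+(x-600+.5)/5-.5,195+(y+.5)/5-.5)
print("cass",ray(A(392,89),.025),ray(A(388,85),.033))
P=np.array([ray(A(*p),.008)[:2] for p in[(307,270),(423,249),(447,366),(328,388)]]); print("chip",P.mean(0))
f=lambda P:[ (np.linalg.norm(P[i]-P[i-1]).round(4),np.degrees(np.arctan2(*(P[i]-P[i-1])[::-1])).round(1)%90) for i in range(4)]
print(f(P))
W=np.array([ray(A(*p),.008)[:2] for p in[(588,173),(713,170),(712,295),(594,297)]]); print("white",W.mean(0))
print("amber",ray(A(656,519),.052)); print("pink",ray(C(697,312),.048)); print("empty",ray(C(719,64),.04))
bl=ray(B(363,167),.025);print("blue",bl,ray(B(360,173),.009),ray(B(357,176),.005))
bk=ray(B(421,356),.025);print("black",bk,ray(B(418,360),.009),ray(B(415,363),.005))
wh=ray(B(228,412),.019);print("white",wh,ray(B(225,415),.005))
Q=np.array([ray(B(*p),.015)[:2] for p in[(123,198),(205,178),(222,255),(143,274)]]);ch=Q.mean(0);print("chipnest",ch,f(Q))
S=np.array([ch,bl[:2],bk[:2],wh[:2]]);print(f(S),"grid ctr",S.mean(0))
t=np.array([ray(B(*p),.016)[:2] for p in[(25,138),(436,22),(570,450),(148,572)]]);print("tray",t.mean(0),f(t))
E
python3 m.py
```

```text
cass [0.624  0.2283 0.025 ] [0.6237 0.2282 0.033 ]
chip [0.5294 0.2325]
[(np.float64(0.0512), np.float64(13.8)), (np.float64(0.0492), np.float64(12.099999999999994)), (np.float64(0.0511), np.float64(14.800000000000011)), (np.float64(0.0502), np.float64(12.200000000000003))]
white [0.5686 0.1189]
amber [0.4445 0.1059 0.052 ]
pink [ 0.4435 -0.3749  0.048 ]
empty [ 0.5668 -0.3912  0.04  ]
blue [ 0.6209 -0.175   0.025 ] [ 0.6215 -0.1755  0.009 ] [ 0.6209 -0.1745  0.005 ]
black [ 0.5255 -0.2044  0.025 ] [ 0.5259 -0.2053  0.009 ] [ 0.5249 -0.2044  0.005 ]
white [ 0.4957 -0.1094  0.019 ] [ 0.4959 -0.1089  0.005 ]
chipnest [ 0.59   -0.0805] [(np.float64(0.0404), np.float64(15.8)), (np.float64(0.0429), np.float64(15.599999999999994)), (np.float64(0.0406), np.float64(13.199999999999989)), (np.float64(0.0411), np.float64(15.299999999999997))]
[(np.float64(0.0986), np.float64(17.0)), (np.float64(0.0994), np.float64(18.099999999999994)), (np.float64(0.0998), np.float64(17.099999999999994)), (np.float64(0.0996), np.float64(17.400000000000006))] grid ctr [ 0.558  -0.1423]
tray [ 0.5577 -0.1422] [(np.float64(0.2277), np.float64(17.1)), (np.float64(0.2193), np.float64(17.799999999999997)), (np.float64(0.2287), np.float64(17.0)), (np.float64(0.2187), np.float64(17.5))]
```

```bash
cat > g.py <<'E'
# usage: g.py x y z phi_deg  -> slide cm (tool axes) and yaw needed
import sys,numpy as np
from workcell import manip
from scipy.spatial.transform import Rotation as Ro
o=manip.get_obs(); R=Ro.from_quat(o["ee_rot"]).as_matrix(); x,y,z,ph=map(float,sys.argv[1:5])
d=R.T@(np.array([x,y,z])-o["position"])*100; cur=np.degrees(np.arctan2(R[1,0],R[0,0]))
print("slide",d.round(2),"yaw",np.radians(cur-ph).round(3),"phi",cur.round(2),"tilt",np.degrees(np.arccos(-R[2,2])).round(2),"pos",o["position"].round(4),"w",o["grip_width"],"t",o["clock"])
E
python3 g.py .4435 -.3749 .2 25.9
```

```text
slide [23.48 -9.39 10.39] yaw 0.001 phi 25.94 tilt 0.01 pos [ 0.2734 -0.562   0.3039] w 0.999037502350512 t 1.1
```

```bash
python3 -m jog '[{"grip":-1,"slide":[3.35,-1.34,1.48],"yaw":0},{"grip":-1,"slide":[3.35,-1.34,1.48],"yaw":0},{"grip":-1,"slide":[3.35,-1.34,1.48],"yaw":0},{"grip":-1,"slide":[3.35,-1.34,1.48],"yaw":0},{"grip":-1,"slide":[3.35,-1.34,1.48],"yaw":0},{"grip":-1,"slide":[3.35,-1.34,1.48],"yaw":0},{"grip":-1,"slide":[3.35,-1.34,1.48],"yaw":0},{"grip":-1,"slide":[0,0,0],"yaw":0}]' 40; python3 g.py .4435 -.3749 .088 25.9
```

```text
clock: 1.9
position: [0.4466, -0.3695, 0.1984]
ee_rot: [0.974, 0.228, 0.0, -0.002]
ft_force: [-0.5, 0.9, 0.6]
grip_width: 1.001
grasp_force: 0.0
slide [-0.53  0.39 11.04] yaw 0.009 phi 26.39 tilt 0.23 pos [ 0.4466 -0.3695  0.1984] w 1.0007152202205118 t 1.9
```

```bash
python3 -m jog '[{"grip":-1,"slide":[0,0,0],"yaw":0},{"grip":-1,"slide":[0,0,0],"yaw":0},{"grip":-1,"slide":[0,0,0],"yaw":0}]'; python3 g.py .4435 -.3749 .088 25.9
```

```text
clock: 2.2
position: [0.4425, -0.3764, 0.2008]
ee_rot: [0.975, 0.223, 0.0, 0.0]
ft_force: [-0.0, -0.2, -0.9]
grip_width: 0.998
grasp_force: 0.0
slide [ 0.15 -0.1  11.28] yaw -0.001 phi 25.82 tilt 0.06 pos [ 0.4425 -0.3764  0.2008] w 0.9976680125004154 t 2.2
```

```bash
python3 -m jog '[{"grip":-1,"slide":[0.1,-0.1,2.3],"yaw":0},{"grip":-1,"slide":[0,0,2.3],"yaw":0},{"grip":-1,"slide":[0,0,2.3],"yaw":0},{"grip":-1,"slide":[0,0,2.2],"yaw":0},{"grip":-1,"slide":[0,0,1.2],"yaw":0},{"grip":-1,"slide":[0,0,0.9],"yaw":0},{"grip":-1,"slide":[0,0,0],"yaw":0},{"grip":-1,"slide":[0,0,0],"yaw":0}]'; python3 g.py .4435 -.3749 .088 25.9
python3 -c "
from h import *
for c in('top','scene'):
    im=manip.camera(c); p=proj((.4435,-.3749,.03),c).astype(int); s=55 if c=='scene' else 40
    print(p); cr=im[max(p[1]-s,0):p[1]+s,max(p[0]-s,0):p[0]+s]
    globals()[c]=cv2.resize(cr,(400,400),interpolation=cv2.INTER_CUBIC)
cv2.imwrite('pics/c.png',np.hstack([top,scene]))"
```

```text
clock: 3.0
position: [0.4441, -0.3742, 0.0891]
ee_rot: [0.975, 0.224, 0.0, 0.0]
ft_force: [0.8, -0.5, 0.7]
grip_width: 0.999
grasp_force: 0.0
slide [-0.08  0.04  0.11] yaw 0.0 phi 25.93 tilt 0.07 pos [ 0.4441 -0.3742  0.0891] w 0.9989715384039841 t 3.0
[411 257]
[320 307]
```

View pics/c.png

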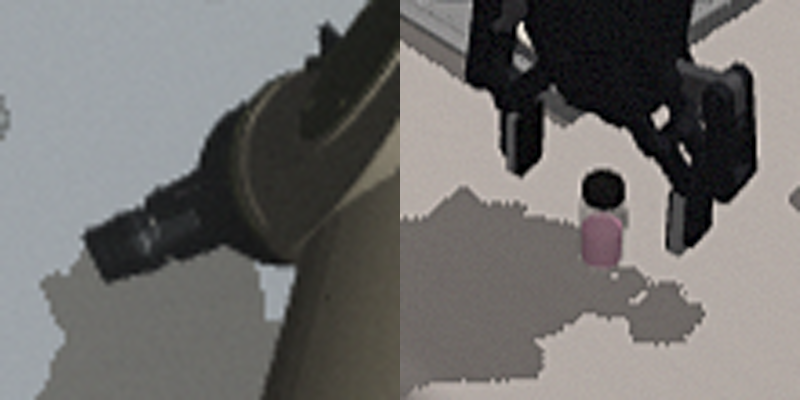

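The scene crop shows the pink vial centred between the finger pads, at about (603,220). I'll close on it.

```bash
python3 -m jog '[{"grip":1,"slide":[0,0,0],"yaw":0},{"grip":1,"slide":[0,0,0],"yaw":0},{"grip":1,"slide":[0,0,0],"yaw":0},{"grip":1,"slide":[0,0,0],"yaw":0},{"grip":1,"slide":[0,0,0],"yaw":0},{"grip":1,"slide":[0,0,0],"yaw":0},{"grip":1,"slide":[0,0,0],"yaw":0},{"grip":1,"slide":[0,0,0],"yaw":0}]' 40; python3 g.py .4435 -.3749 .16 25.9
```

```text
clock: 3.9
position: [0.4439, -0.3739, 0.0885]
ee_rot: [0.974, 0.224, 0.0, 0.0]
ft_force: [-0.8, 0.3, 2.8]
grip_width: 0.255
grasp_force: 38.6
slide [-0.08  0.08 -7.15] yaw 0.001 phi 25.94 tilt 0.03 pos [ 0.4439 -0.3739  0.0885] w 0.25464956811236367 t 3.9
```

```bash
python3 -m jog '[{"grip":1,"slide":[0,0,-1],"yaw":0},{"grip":1,"slide":[0,0,-2],"yaw":0},{"grip":1,"slide":[0,0,-2],"yaw":0},{"grip":1,"slide":[0.5,-0.4,-2],"yaw":0},{"grip":1,"slide":[1.5,-1.2,-0.5],"yaw":0},{"grip":1,"slide":[2,-1.6,0],"yaw":0},{"grip":1,"slide":[2,-1.6,0],"yaw":0},{"grip":1,"slide":[2,-1.6,0],"yaw":0}]'; python3 -m jog '[{"grip":1,"slide":[2,-1.6,0],"yaw":0},{"grip":1,"slide":[2,-1.6,0],"yaw":0},{"grip":1,"slide":[1.5,-1.1,0],"yaw":0},{"grip":1,"slide":[1.2,-0.94,0],"yaw":0},{"grip":1,"slide":[0,0,0],"yaw":0},{"grip":1,"slide":[0,0,0],"yaw":0},{"grip":1,"slide":[0,0,0],"yaw":0}]'; python3 g.py .5253 -.2050 .098 25.9
```

```text
clock: 4.7
position: [0.4879, -0.2803, 0.1639]
ee_rot: [0.975, 0.224, 0.0, 0.0]
ft_force: [0.1, -0.1, 0.3]
grip_width: 0.255
grasp_force: 38.5
clock: 5.4
position: [0.5244, -0.2062, 0.1633]
ee_rot: [0.975, 0.224, -0.0, 0.0]
ft_force: [-0.4, 0.9, -0.5]
grip_width: 0.254
grasp_force: 38.5
slide [ 0.14 -0.07  6.53] yaw -0.001 phi 25.84 tilt 0.04 pos [ 0.5244 -0.2062  0.1633] w 0.2538516208308343 t 5.4
```

```bash
python3 -m jog '[{"grip":1,"slide":[0.1,-0.1,1.5],"yaw":0},{"grip":1,"slide":[0,0,1.5],"yaw":0},{"grip":1,"slide":[0,0,1.2],"yaw":0},{"grip":1,"slide":[0,0,1],"yaw":0},{"grip":1,"slide":[0,0,0.6],"yaw":0},{"grip":1,"slide":[0,0,0.5],"yaw":0},{"grip":1,"slide":[0,0,0],"yaw":0},{"grip":1,"slide":[0,0,0],"yaw":0}]'; python3 g.py .5253 -.2050 .098 25.9
python3 -c "
from h import *
im=manip.camera('scene'); p=proj((.5253,-.205,.03),'scene').astype(int); s=55
cv2.imwrite('pics/d.png',cv2.resize(im[p[1]-s:p[1]+s,p[0]-s:p[0]+s],(500,500),interpolation=cv2.INTER_CUBIC))"
```

```text
clock: 6.2
position: [0.5257, -0.2035, 0.1006]
ee_rot: [0.974, 0.224, 0.0, 0.0]
ft_force: [-0.6, 0.1, -0.6]
grip_width: 0.251
grasp_force: 38.6
slide [-0.1   0.12  0.26] yaw 0.001 phi 25.94 tilt 0.03 pos [ 0.5257 -0.2035  0.1006] w 0.25087454974152484 t 6.2
```

View pics/d.png

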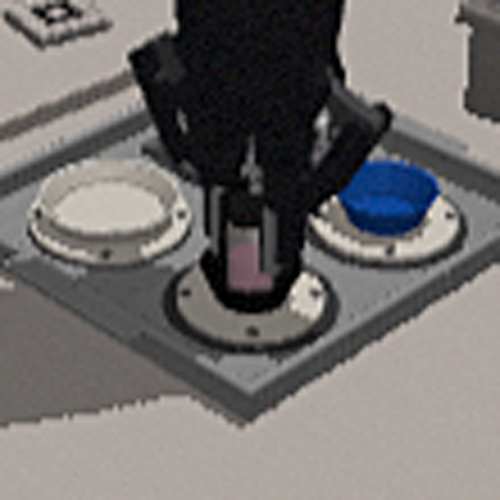

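The vial is upright over the black cup at about (245,270) and is entering it. I'll lower the last 3 mm and release.

```bash
python3 -m jog '[{"grip":1,"slide":[-0.1,0.1,0.2],"yaw":0},{"grip":1,"slide":[0,0,0.1],"yaw":0},{"grip":1,"slide":[0,0,0],"yaw":0}]'; python3 g.py .5253 -.2050 .098 25.9
```

```text
clock: 6.55
position: [0.5258, -0.2049, 0.0987]
ee_rot: [0.974, 0.224, 0.001, 0.001]
ft_force: [-1.8, 0.6, 10.0]
grip_width: 0.246
grasp_force: 38.7
slide [-0.05 -0.01  0.07] yaw 0.001 phi 25.94 tilt 0.12 pos [ 0.5258 -0.2049  0.0987] w 0.24627919390746159 t 6.55
```

```bash
python3 -m jog '[{"grip":0.3,"slide":[0,0,0],"yaw":0},{"grip":0.2,"slide":[0,0,0],"yaw":0},{"grip":0.1,"slide":[0,0,0],"yaw":0},{"grip":0.1,"slide":[0,0,-1],"yaw":0},{"grip":0.0,"slide":[0,0,-2],"yaw":0},{"grip":-0.5,"slide":[0,0,-3],"yaw":0},{"grip":-1,"slide":[0,0,-3],"yaw":0},{"grip":-1,"slide":[0,0,-1],"yaw":0}]'; python3 g.py .4445 .1059 .2 25.9
python3 -c "
from h import *
im=manip.camera('scene'); p=proj((.5253,-.205,.03),'scene').astype(int); s=55
cv2.imwrite('pics/e.png',cv2.resize(im[p[1]-s:p[1]+s,p[0]-s:p[0]+s],(500,500),interpolation=cv2.INTER_CUBIC))"
```

```text
clock: 7.35
position: [0.526, -0.2051, 0.2009]
ee_rot: [0.974, 0.224, 0.002, 0.001]
ft_force: [0.4, 0.5, -0.7]
grip_width: 0.979
grasp_force: 0.0
slide [ 6.280e+00 -3.153e+01  1.000e-02] yaw 0.001 phi 25.94 tilt 0.24 pos [ 0.526  -0.2051  0.2009] w 0.9791683784185427 t 7.35
```

View pics/e.png

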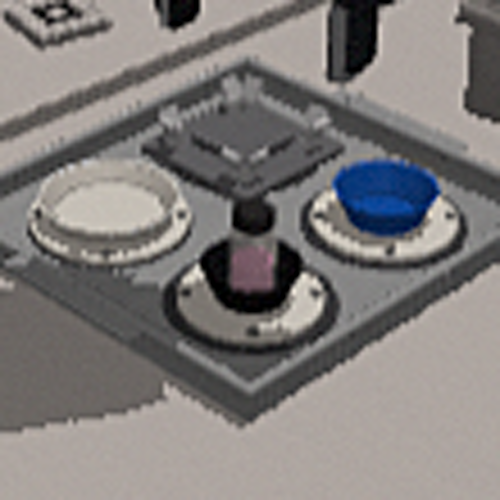

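The pink vial stands upright in the black cup at about (252,250). Next is the amber vial.

```bash
python3 -m jog '[{"grip":-1,"slide":[0.4,-2,0],"yaw":0},{"grip":-1,"slide":[0.8,-4,0],"yaw":0},{"grip":-1,"slide":[0.9,-4.6,0],"yaw":0},{"grip":-1,"slide":[0.9,-4.6,0],"yaw":0},{"grip":-1,"slide":[0.9,-4.6,0],"yaw":0},{"grip":-1,"slide":[0.9,-4.6,0],"yaw":0},{"grip":-1,"slide":[0.8,-4,0],"yaw":0},{"grip":-1,"slide":[0.6,-2.5,0],"yaw":0}]'; python3 -m jog '[{"grip":-1,"slide":[0.1,-0.6,2],"yaw":0},{"grip":-1,"slide":[0,0,2],"yaw":0},{"grip":-1,"slide":[0,0,1],"yaw":0},{"grip":-1,"slide":[0,0,0],"yaw":0},{"grip":-1,"slide":[0,0,0],"yaw":0}]'; python3 g.py .4445 .1059 .091 25.9
```

```text
clock: 8.2
position: [0.4431, 0.1035, 0.1962]
ee_rot: [0.974, 0.226, -0.001, -0.0]
ft_force: [0.6, -0.4, 0.5]
grip_width: 1.002
grasp_force: 0.0
clock: 8.7
position: [0.4437, 0.106, 0.1474]
ee_rot: [0.975, 0.224, -0.0, -0.0]
ft_force: [0.3, -0.1, 0.7]
grip_width: 0.997
grasp_force: 0.0
slide [0.07 0.05 5.64] yaw 0.0 phi 25.93 tilt 0.03 pos [0.4437 0.106  0.1474] w 0.996820070793265 t 8.7
```

```bash
python3 -m jog '[{"grip":-1,"slide":[0.1,0,1.4],"yaw":0},{"grip":-1,"slide":[0,0,1.5],"yaw":0},{"grip":-1,"slide":[0,0,1.3],"yaw":0},{"grip":-1,"slide":[0,0,0.9],"yaw":0},{"grip":-1,"slide":[0,0,0.5],"yaw":0},{"grip":-1,"slide":[0,0,0],"yaw":0},{"grip":-1,"slide":[0,0,0],"yaw":0}]'; python3 -m jog '[{"grip":1,"slide":[0,0,0],"yaw":0},{"grip":1,"slide":[0,0,0],"yaw":0},{"grip":1,"slide":[0,0,0],"yaw":0},{"grip":1,"slide":[0,0,0],"yaw":0},{"grip":1,"slide":[0,0,0],"yaw":0},{"grip":1,"slide":[0,0,0],"yaw":0},{"grip":1,"slide":[0,0,0],"yaw":0},{"grip":1,"slide":[0,0,0],"yaw":0}]'; python3 g.py .6207 -.175 .17 25.9
```

```text
clock: 9.4
position: [0.445, 0.1066, 0.0916]
ee_rot: [0.974, 0.224, 0.0, 0.0]
ft_force: [0.4, -0.0, 0.2]
grip_width: 1.003
grasp_force: 0.0
clock: 10.2
position: [0.445, 0.1065, 0.0916]
ee_rot: [0.974, 0.224, 0.0, 0.0]
ft_force: [-1.5, -0.7, 5.2]
grip_width: 0.31
grasp_force: 39.3
slide [ 3.49 33.01 -7.82] yaw 0.001 phi 25.94 tilt 0.03 pos [0.445  0.1065 0.0916] w 0.31020765484985896 t 10.2
```

```bash
python3 -m jog '[{"grip":1,"slide":[0,0,-1],"yaw":0},{"grip":1,"slide":[0,0,-2],"yaw":0},{"grip":1,"slide":[0,0.3,-2],"yaw":0},{"grip":1,"slide":[0.1,1,-2],"yaw":0},{"grip":1,"slide":[0.2,2,-0.8],"yaw":0},{"grip":1,"slide":[0.3,2.8,0],"yaw":0},{"grip":1,"slide":[0.3,3,0],"yaw":0},{"grip":1,"slide":[0.3,3,0],"yaw":0}]'; python3 -m jog '[{"grip":1,"slide":[0.3,3,0],"yaw":0},{"grip":1,"slide":[0.3,3,0],"yaw":0},{"grip":1,"slide":[0.3,3,0],"yaw":0},{"grip":1,"slide":[0.3,3,0],"yaw":0},{"grip":1,"slide":[0.3,3,0],"yaw":0},{"grip":1,"slide":[0.3,2.6,0],"yaw":0},{"grip":1,"slide":[0.3,1.9,0],"yaw":0},{"grip":1,"slide":[0.3,1.1,0],"yaw":0}]';python3 -m jog '[{"grip":1,"slide":[0.2,0.3,0],"yaw":0},{"grip":1,"slide":[0,0,1.2],"yaw":0},{"grip":1,"slide":[0,0,1.5],"yaw":0},{"grip":1,"slide":[0,0,0.8],"yaw":0},{"grip":1,"slide":[0,0,0],"yaw":0},{"grip":1,"slide":[0,0,0],"yaw":0}]'; python3 g.py .6207 -.175 .1006 25.9
```

```text
clock: 11.0
position: [0.509, 0.002, 0.17]
ee_rot: [0.974, 0.225, 0.0, 0.0]
ft_force: [-0.1, 0.3, -0.2]
grip_width: 0.311
grasp_force: 39.5
clock: 11.8
position: [0.6205, -0.1736, 0.1696]
ee_rot: [0.975, 0.224, 0.0, 0.0]
ft_force: [-0.2, 0.2, -0.2]
grip_width: 0.31
grasp_force: 39.5
clock: 12.4
position: [0.6231, -0.1733, 0.1341]
ee_rot: [0.974, 0.225, -0.0, -0.0]
ft_force: [0.1, -0.3, -0.7]
grip_width: 0.31
grasp_force: 39.5
slide [-0.29  0.05  3.35] yaw 0.001 phi 25.97 tilt 0.03 pos [ 0.6231 -0.1733  0.1341] w 0.3095306967355888 t 12.4
```

```bash
python3 -m jog '[{"grip":1,"slide":[-0.2,0.1,0.6],"yaw":0},{"grip":1,"slide":[0,0,0.8],"yaw":0},{"grip":1,"slide":[0,0,0.8],"yaw":0},{"grip":1,"slide":[0,0,0.5],"yaw":0},{"grip":1,"slide":[0,0,0.3],"yaw":0},{"grip":1,"slide":[0,0,0.2],"yaw":0},{"grip":1,"slide":[0,0,0],"yaw":0}]'; python3 g.py .6207 -.175 .1006 25.9
```

```text
clock: 13.1
position: [0.622, -0.1754, 0.1022]
ee_rot: [0.974, 0.225, 0.0, 0.0]
ft_force: [0.2, 1.1, -0.1]
grip_width: 0.311
grasp_force: 39.6
slide [-0.1  -0.09  0.16] yaw 0.001 phi 25.95 tilt 0.0 pos [ 0.622  -0.1754  0.1022] w 0.310692116943696 t 13.1
```

```bash
python3 -m jog '[{"grip":1,"slide":[-0.1,-0.1,0.1],"yaw":0},{"grip":1,"slide":[0,0,0.1],"yaw":0},{"grip":1,"slide":[0,0,0],"yaw":0}]'; python3 -m jog '[{"grip":0.2,"slide":[0,0,0],"yaw":0},{"grip":0.1,"slide":[0,0,0],"yaw":0},{"grip":0.0,"slide":[0,0,0],"yaw":0},{"grip":0.0,"slide":[0,0,-1],"yaw":0},{"grip":-0.1,"slide":[0,0,-2],"yaw":0},{"grip":-0.5,"slide":[0,0,-3],"yaw":0},{"grip":-1,"slide":[0,0,-3],"yaw":0},{"grip":-1,"slide":[0,0,-1],"yaw":0}]'; python3 g.py .624 .2283 .18 25.9
python3 -c "
from h import *
im=manip.camera('scene'); p=proj((.6,-.19,.03),'scene').astype(int); s=55
cv2.imwrite('pics/f.png',cv2.resize(im[p[1]-s:p[1]+s,p[0]-s:p[0]+s],(500,500),interpolation=cv2.INTER_CUBIC))"
```

```text
clock: 13.4
position: [0.6212, -0.175, 0.1017]
ee_rot: [0.974, 0.224, 0.001, 0.0]
ft_force: [-1.1, 0.4, 7.9]
grip_width: 0.309
grasp_force: 40.3
clock: 14.2
position: [0.6219, -0.1751, 0.2046]
ee_rot: [0.974, 0.224, 0.002, 0.001]
ft_force: [-0.8, 0.0, 0.3]
grip_width: 0.998
grasp_force: 0.0
slide [ 17.83 -36.19   2.41] yaw 0.001 phi 25.94 tilt 0.31 pos [ 0.6219 -0.1751  0.2046] w 0.9975153489387957 t 14.2
```

View pics/f.png

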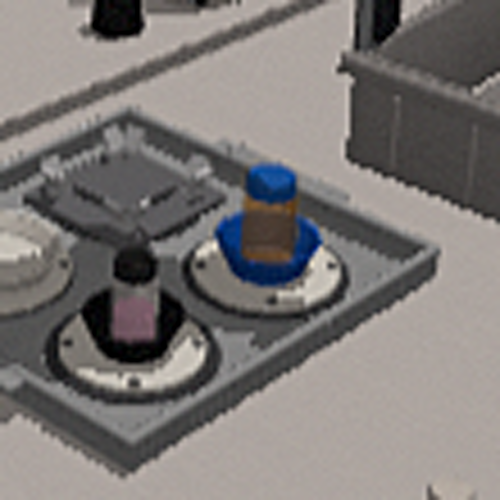

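Both vials are upright in their cups, pink at (135,300) and amber at (270,220). Next is the cassette.

```bash
python3 -m jog '[{"grip":-1,"slide":[0.8,-1.6,0],"yaw":0},{"grip":-1,"slide":[1.6,-3.2,0],"yaw":0},{"grip":-1,"slide":[2,-4.1,0],"yaw":0},{"grip":-1,"slide":[2,-4.1,0],"yaw":0},{"grip":-1,"slide":[2,-4.1,0],"yaw":0},{"grip":-1,"slide":[2,-4.1,0],"yaw":0},{"grip":-1,"slide":[2,-4.1,0],"yaw":0},{"grip":-1,"slide":[2,-4.1,0],"yaw":0}]'; python3 -m jog '[{"grip":-1,"slide":[1.7,-3.4,0.6],"yaw":0},{"grip":-1,"slide":[1.1,-2.2,1.8],"yaw":0},{"grip":-1,"slide":[0.6,-1.2,2],"yaw":0},{"grip":-1,"slide":[0,0,2],"yaw":0},{"grip":-1,"slide":[0,0,1],"yaw":0},{"grip":-1,"slide":[0,0,0],"yaw":0},{"grip":-1,"slide":[0,0,0],"yaw":0}]'; python3 g.py .624 .2283 .084 25.9
```

```text
clock: 15.05
position: [0.62, 0.1553, 0.1987]
ee_rot: [0.974, 0.225, -0.001, -0.0]
ft_force: [-0.0, -0.8, -0.1]
grip_width: 1.002
grasp_force: 0.0
clock: 15.75
position: [0.6225, 0.2277, 0.1264]
ee_rot: [0.975, 0.224, -0.0, 0.0]
ft_force: [-0.3, -0.3, -0.3]
grip_width: 0.996
grasp_force: 0.0
slide [0.16 0.01 4.24] yaw -0.0 phi 25.88 tilt 0.02 pos [0.6225 0.2277 0.1264] w 0.9955602956036077 t 15.75
```

```bash
python3 -m jog '[{"grip":-1,"slide":[0.1,0,1],"yaw":0},{"grip":-1,"slide":[0,0,1.3],"yaw":0},{"grip":-1,"slide":[0,0,1],"yaw":0},{"grip":-1,"slide":[0,0,0.7],"yaw":0},{"grip":-1,"slide":[0,0,0.2],"yaw":0},{"grip":-1,"slide":[0,0,0],"yaw":0},{"grip":-1,"slide":[0,0,0],"yaw":0}]'; python3 -m jog '[{"grip":1,"slide":[0,0,0],"yaw":0},{"grip":1,"slide":[0,0,0],"yaw":0},{"grip":1,"slide":[0,0,0],"yaw":0},{"grip":1,"slide":[0,0,0],"yaw":0},{"grip":1,"slide":[0,0,0],"yaw":0},{"grip":1,"slide":[0,0,0],"yaw":0}]'; python3 g.py .4954 -.1095 .16 25.9
python3 -c "
from h import *
im=manip.camera('scene'); p=proj((.624,.2283,.03),'scene').astype(int); s=50;print(p)
cv2.imwrite('pics/g.png',cv2.resize(im[p[1]-s:p[1]+s,p[0]-s:p[0]+s],(500,500),interpolation=cv2.INTER_CUBIC))"
```

```text
clock: 16.45
position: [0.6234, 0.229, 0.0847]
ee_rot: [0.974, 0.224, 0.0, -0.0]
ft_force: [-0.5, 0.8, -0.2]
grip_width: 1.002
grasp_force: 0.0
clock: 17.05
position: [0.6235, 0.2292, 0.085]
ee_rot: [0.974, 0.224, 0.0, -0.0]
ft_force: [-1.0, -0.1, 5.6]
grip_width: 0.537
grasp_force: 41.1
slide [-26.32  24.85  -7.53] yaw 0.001 phi 25.95 tilt 0.06 pos [0.6235 0.2292 0.085 ] w 0.5368971586594782 t 17.05
[271 171]
```

View pics/g.png

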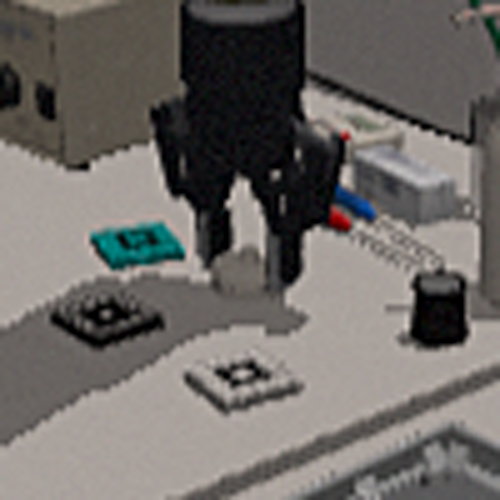

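The cassette is held between the fingers at about (240,275). I'll carry it to the white cup.

```bash
python3 -m jog '[{"grip":1,"slide":[0,0,-1],"yaw":0},{"grip":1,"slide":[0,0,-2],"yaw":0},{"grip":1,"slide":[0,0,-2],"yaw":0},{"grip":1,"slide":[-0.6,0.6,-2],"yaw":0},{"grip":1,"slide":[-1.3,1.2,-0.5],"yaw":0},{"grip":1,"slide":[-2,1.9,0],"yaw":0},{"grip":1,"slide":[-2.3,2.2,0],"yaw":0},{"grip":1,"slide":[-2.3,2.2,0],"yaw":0}]'; python3 -m jog '[{"grip":1,"slide":[-2.3,2.2,0],"yaw":0},{"grip":1,"slide":[-2.3,2.2,0],"yaw":0},{"grip":1,"slide":[-2.3,2.2,0],"yaw":0},{"grip":1,"slide":[-2.3,2.2,0],"yaw":0},{"grip":1,"slide":[-2.3,2.1,0],"yaw":0},{"grip":1,"slide":[-2.3,2.1,0],"yaw":0},{"grip":1,"slide":[-1.9,1.8,0],"yaw":0},{"grip":1,"slide":[-1.2,1.2,0],"yaw":0}]';python3 -m jog '[{"grip":1,"slide":[-0.7,0.6,0],"yaw":0},{"grip":1,"slide":[0,0,1.2],"yaw":0},{"grip":1,"slide":[0,0,1.5],"yaw":0},{"grip":1,"slide":[0,0,0.5],"yaw":0},{"grip":1,"slide":[0,0,0],"yaw":0},{"grip":1,"slide":[0,0,0],"yaw":0}]'; python3 g.py .4954 -.1095 .094 25.9
```

```text
clock: 17.9
position: [0.5816, 0.1178, 0.1597]
ee_rot: [0.974, 0.225, 0.0, 0.0]
ft_force: [0.4, -1.6, 0.5]
grip_width: 0.535
grasp_force: 41.0
clock: 18.7
position: [0.4994, -0.1012, 0.1598]
ee_rot: [0.975, 0.223, -0.0, 0.0]
ft_force: [-0.4, -0.6, -0.6]
grip_width: 0.531
grasp_force: 41.0
clock: 19.3
position: [0.4969, -0.1067, 0.1274]
ee_rot: [0.974, 0.225, 0.0, -0.0]
ft_force: [0.5, 0.1, -0.1]
grip_width: 0.534
grasp_force: 41.0
slide [-0.25  0.19  3.34] yaw 0.002 phi 26.0 tilt 0.02 pos [ 0.4969 -0.1067  0.1274] w 0.5340446777922875 t 19.3
```

```bash
python3 -m jog '[{"grip":1,"slide":[-0.2,0.2,0.6],"yaw":0},{"grip":1,"slide":[0,0,0.8],"yaw":0},{"grip":1,"slide":[0,0,0.8],"yaw":0},{"grip":1,"slide":[0,0,0.5],"yaw":0},{"grip":1,"slide":[0,0,0.3],"yaw":0},{"grip":1,"slide":[0,0,0.2],"yaw":0},{"grip":1,"slide":[0,0,0],"yaw":0}]'; python3 g.py .4954 -.1095 .094 25.9
python3 -c "
from h import *
im=manip.camera('scene'); p=proj((.4954,-.1095,.03),'scene').astype(int); s=45
cv2.imwrite('pics/i.png',cv2.resize(im[p[1]-s:p[1]+s,p[0]-s:p[0]+s],(500,500),interpolation=cv2.INTER_CUBIC))"
```

```text
clock: 20.0
position: [0.4957, -0.11, 0.0953]
ee_rot: [0.974, 0.225, 0.0, 0.0]
ft_force: [0.8, 0.1, -0.3]
grip_width: 0.536
grasp_force: 41.0
slide [-0.   -0.06  0.13] yaw 0.001 phi 25.95 tilt 0.0 pos [ 0.4957 -0.11    0.0953] w 0.5359561090579943 t 20.0
```

View pics/i.png

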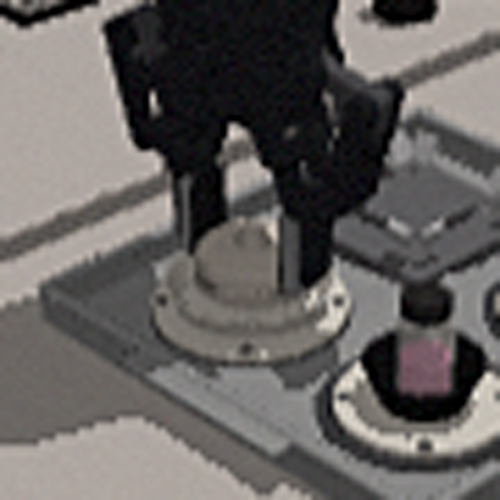

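The cassette sits centred in the white cup at about (245,270). I'll seat it and release.

```bash
python3 -m jog '[{"grip":1,"slide":[0,0,0.1],"yaw":0},{"grip":1,"slide":[0,0,0.1],"yaw":0},{"grip":1,"slide":[0,0,0],"yaw":0}]'; python3 -m jog '[{"grip":-0.2,"slide":[0,0,0],"yaw":0},{"grip":-0.3,"slide":[0,0,0],"yaw":0},{"grip":-0.3,"slide":[0,0,0],"yaw":0},{"grip":-0.3,"slide":[0,0,-1],"yaw":0},{"grip":-0.4,"slide":[0,0,-2],"yaw":0},{"grip":-0.5,"slide":[0,0,-3],"yaw":0},{"grip":-1,"slide":[0,0,-3],"yaw":0},{"grip":-1,"slide":[0,0,-1],"yaw":0}]'; python3 g.py .5294 .2325 .13 13.2
```

```text
clock: 20.35
position: [0.4961, -0.11, 0.0947]
ee_rot: [0.974, 0.224, 0.0, 0.0]
ft_force: [-5.3, 1.5, 16.0]
grip_width: 0.533
grasp_force: 42.8
clock: 21.15
position: [0.4969, -0.1102, 0.1969]
ee_rot: [0.974, 0.225, 0.002, 0.001]
ft_force: [0.8, 0.1, -0.4]
grip_width: 0.996
grasp_force: 0.0
slide [ 17.9  -29.41   6.67] yaw 0.223 phi 25.95 tilt 0.27 pos [ 0.4969 -0.1102  0.1969] w 0.9957282400114701 t 21.15
```

```bash
python3 -m jog '[{"grip":-1,"slide":[0.9,-1.5,0],"yaw":0},{"grip":-1,"slide":[1.8,-3,0],"yaw":0},{"grip":-1,"slide":[2.4,-4,0],"yaw":0},{"grip":-1,"slide":[2.5,-4.2,0],"yaw":0},{"grip":-1,"slide":[2.5,-4.2,0],"yaw":0},{"grip":-1,"slide":[2.5,-4,0],"yaw":0},{"grip":-1,"slide":[2.3,-3.8,0],"yaw":0},{"grip":-1,"slide":[1.5,-2.5,0],"yaw":0}]'; python3 -m jog '[{"grip":-1,"slide":[1,-1.5,1],"yaw":0},{"grip":-1,"slide":[0.5,-0.7,2],"yaw":0},{"grip":-1,"slide":[0,0,2],"yaw":0.08},{"grip":-1,"slide":[0,0,1.2],"yaw":0.1},{"grip":-1,"slide":[0,0,0.4],"yaw":0.043},{"grip":-1,"slide":[0,0,0],"yaw":0},{"grip":-1,"slide":[0,0,0],"yaw":0}]'; python3 g.py .5294 .2325 .08 13.2
python3 -c "
from h import *
im=manip.camera('top'); p=proj((.4954,-.1095,.03)).astype(int); s=55
a=cv2.resize(im[152:272,258:378],(480,480),interpolation=cv2.INTER_CUBIC)
im=manip.camera('scene');p=proj((.5294,.2325,.03),'scene').astype(int);s=35
b=cv2.resize(im[p[1]-s:p[1]+s,p[0]-s+8:p[0]+s-12],(320,480),interpolation=cv2.INTER_CUBIC)
cv2.imwrite('pics/j.png',np.hstack([a,b]))"
```

```text
clock: 21.95
position: [0.5234, 0.2098, 0.1933]
ee_rot: [0.974, 0.226, 0.0, -0.001]
ft_force: [-0.4, 0.9, -0.1]
grip_width: 1.0
grasp_force: 0.0
clock: 22.65
position: [0.528, 0.2326, 0.1274]
ee_rot: [0.993, 0.115, -0.0, 0.0]
ft_force: [0.8, 1.5, 0.0]
grip_width: 1.0
grasp_force: 0.0
slide [0.14 0.04 4.74] yaw 0.001 phi 13.26 tilt 0.01 pos [0.528  0.2326 0.1274] w 1.000065004254693 t 22.65
```

View pics/j.png

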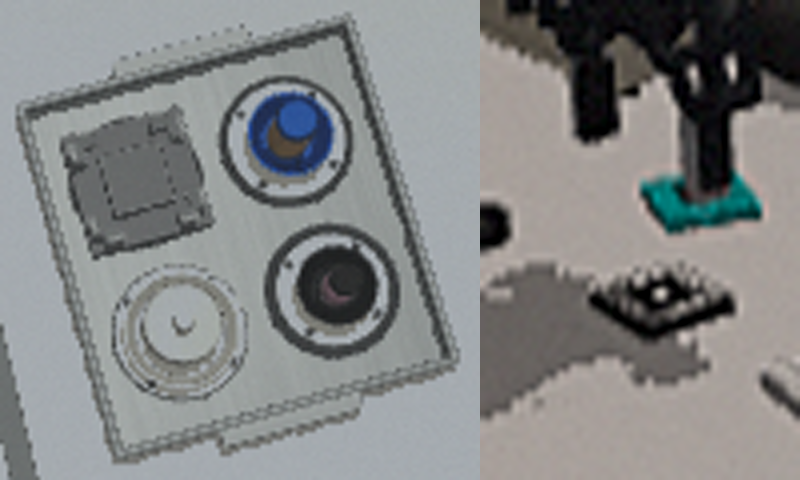

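The top crop shows both vials and the cassette centred in their nests. The open fingers straddle the black tray at about (665,300). I'll descend onto it.

```bash
python3 -m jog '[{"grip":-1,"slide":[0.1,0,1],"yaw":0},{"grip":-1,"slide":[0,0,1.4],"yaw":0},{"grip":-1,"slide":[0,0,1.2],"yaw":0},{"grip":-1,"slide":[0,0,1],"yaw":0},{"grip":-0.6,"slide":[0,0,0.5],"yaw":0},{"grip":-0.5,"slide":[0,0,0.2],"yaw":0},{"grip":-0.4,"slide":[0,0,0],"yaw":0},{"grip":-0.4,"slide":[0,0,0],"yaw":0}]'; python3 g.py .5294 .2325 .074 13.2
```

```text
clock: 23.55
position: [0.5292, 0.233, 0.0747]
ee_rot: [0.993, 0.115, 0.0, -0.0]
ft_force: [0.4, -0.1, -0.2]
grip_width: 0.701
grasp_force: 0.0
slide [0.01 0.05 0.07] yaw -0.001 phi 13.17 tilt 0.04 pos [0.5292 0.233  0.0747] w 0.7013038936411955 t 23.55
```

```bash
python3 -m jog '[{"grip":-0.2,"slide":[0,0,0.1],"yaw":0},{"grip":1,"slide":[0,0,0],"yaw":0},{"grip":1,"slide":[0,0,0],"yaw":0},{"grip":1,"slide":[0,0,0],"yaw":0},{"grip":1,"slide":[0,0,0],"yaw":0},{"grip":1,"slide":[0,0,0],"yaw":0}]' 50; python3 g.py .5294 .2325 .13 13.2
python3 -m jog '[{"grip":1,"slide":[0,0,-0.5],"yaw":0},{"grip":1,"slide":[0,0,-1],"yaw":0},{"grip":1,"slide":[0,0,-1],"yaw":0},{"grip":1,"slide":[0,0,0],"yaw":0}]'; python3 g.py .5908 -.0797 .14 17.4
python3 -c "
from h import *
im=manip.camera('scene');p=proj((.5294,.2325,.03),'scene').astype(int);s=35
cv2.imwrite('pics/k.png',cv2.resize(im[p[1]-s:p[1]+s,p[0]-s:p[0]+s],(480,480),interpolation=cv2.INTER_CUBIC))"
```

```text
clock: 24.15
position: [0.5293, 0.233, 0.0742]
ee_rot: [0.993, 0.115, 0.001, -0.0]
ft_force: [-1.2, -1.4, 5.7]
grip_width: 0.573
grasp_force: 51.3
slide [ 0.    0.05 -5.58] yaw -0.001 phi 13.16 tilt 0.07 pos [0.5293 0.233  0.0742] w 0.5733883190707165 t 24.15
clock: 24.55
position: [0.5299, 0.2333, 0.1004]
ee_rot: [0.993, 0.115, 0.002, -0.0]
ft_force: [-0.0, 0.5, 0.1]
grip_width: 0.573
grasp_force: 51.7
slide [-1.18 31.87 -3.98] yaw -0.074 phi 13.17 tilt 0.18 pos [0.5299 0.2333 0.1004] w 0.5731520760276654 t 24.55
```

View pics/k.png

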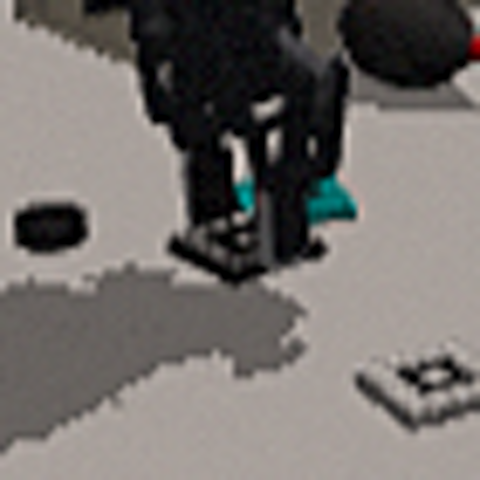

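The black tray is gripped and level at about (245,250). I'll carry it gently to the grey nest.

```bash
python3 -m jog '[{"grip":1,"slide":[0,0,-1],"yaw":0},{"grip":1,"slide":[0,0.5,-1.5],"yaw":0},{"grip":1,"slide":[0,1,-1.5],"yaw":0},{"grip":1,"slide":[-0.1,1.6,0],"yaw":0},{"grip":1,"slide":[-0.1,2.2,0],"yaw":0},{"grip":1,"slide":[-0.1,2.5,0],"yaw":0},{"grip":1,"slide":[-0.1,2.5,0],"yaw":0},{"grip":1,"slide":[-0.1,2.5,0],"yaw":0}]'; python3 -m jog '[{"grip":1,"slide":[-0.1,2.5,0],"yaw":0},{"grip":1,"slide":[-0.1,2.5,0],"yaw":0},{"grip":1,"slide":[-0.1,2.5,0],"yaw":0},{"grip":1,"slide":[-0.1,2.5,0],"yaw":0},{"grip":1,"slide":[-0.1,2.5,0],"yaw":0},{"grip":1,"slide":[-0.1,2.5,0],"yaw":0},{"grip":1,"slide":[-0.1,2,0],"yaw":0},{"grip":1,"slide":[-0.1,1.2,0],"yaw":0}]';python3 -m jog '[{"grip":1,"slide":[0,0.8,0],"yaw":0},{"grip":1,"slide":[0,0,0],"yaw":-0.035},{"grip":1,"slide":[0,0,0],"yaw":-0.039},{"grip":1,"slide":[0,0,0],"yaw":0},{"grip":1,"slide":[0,0,0],"yaw":0},{"grip":1,"slide":[0,0,0],"yaw":0}]'; python3 g.py .5908 -.0797 .089 17.4
python3 -c "
from h import *
im=manip.camera('scene');p=proj((.5908,-.0797,.05),'scene').astype(int);s=40
cv2.imwrite('pics/l.png',cv2.resize(im[p[1]-s:p[1]+s,p[0]-s:p[0]+s],(480,480),interpolation=cv2.INTER_CUBIC))"
```

```text
clock: 25.4
position: [0.5538, 0.1051, 0.1397]
ee_rot: [0.993, 0.114, 0.001, 0.0]
ft_force: [-0.1, -0.0, -1.1]
grip_width: 0.571
grasp_force: 51.7
clock: 26.2
position: [0.5871, -0.075, 0.1395]
ee_rot: [0.994, 0.113, 0.0, 0.001]
ft_force: [0.1, -0.3, -0.4]
grip_width: 0.572
grasp_force: 51.7
clock: 26.8
position: [0.5887, -0.0795, 0.1385]
ee_rot: [0.989, 0.151, 0.0, -0.0]
ft_force: [-0.7, -0.5, -0.6]
grip_width: 0.569
grasp_force: 51.7
slide [0.19 0.09 4.95] yaw -0.0 phi 17.39 tilt 0.01 pos [ 0.5887 -0.0795  0.1385] w 0.5693470761567181 t 26.8
```

View pics/l.png

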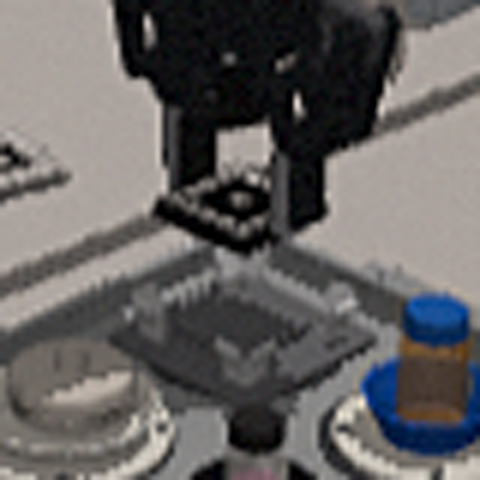

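The tray is held level above the grey nest, which is at about (240,330), and its sides line up with it. I'll lower it.

```bash
python3 -m jog '[{"grip":1,"slide":[0.15,0.1,0.8],"yaw":0},{"grip":1,"slide":[0,0,1.1],"yaw":0},{"grip":1,"slide":[0,0,1],"yaw":0},{"grip":1,"slide":[0,0,0.5],"yaw":0},{"grip":1,"slide":[0,0,0],"yaw":0},{"grip":1,"slide":[0,0,0],"yaw":0}]'; python3 g.py .5908 -.0797 .089 17.4;  python3 -m jog '[{"grip":1,"slide":[0,0,0.4],"yaw":0},{"grip":1,"slide":[0,0,0.4],"yaw":0},{"grip":1,"slide":[0,0,0.3],"yaw":0},{"grip":1,"slide":[0,0,0],"yaw":0}]'; python3 g.py .5908 -.0797 .089 17.4
```

```text
clock: 27.45
position: [0.5905, -0.0802, 0.1043]
ee_rot: [0.988, 0.151, -0.0, -0.0]
ft_force: [-0.9, -0.2, 0.1]
grip_width: 0.568
grasp_force: 51.7
slide [ 0.05 -0.04  1.53] yaw 0.0 phi 17.41 tilt 0.01 pos [ 0.5905 -0.0802  0.1043] w 0.5682241247973142 t 27.45
clock: 27.85
position: [0.5902, -0.0803, 0.0928]
ee_rot: [0.988, 0.151, -0.0, -0.0]
ft_force: [-0.7, 0.3, -0.4]
grip_width: 0.575
grasp_force: 51.7
slide [ 0.08 -0.03  0.38] yaw 0.0 phi 17.41 tilt 0.04 pos [ 0.5902 -0.0803  0.0928] w 0.5751053345962187 t 27.85
```

```bash
python3 -m jog '[{"grip":1,"slide":[0.05,0,0.15],"yaw":0},{"grip":1,"slide":[0,0,0.15],"yaw":0},{"grip":1,"slide":[0,0,0.05],"yaw":0},{"grip":1,"slide":[0,0,0],"yaw":0},{"grip":1,"slide":[0,0,0],"yaw":0}]'; python3 g.py .5908 -.0797 .089 17.4
python3 -c "
from h import *
im=manip.camera('scene');p=proj((.5908,-.0797,.04),'scene').astype(int);s=35
cv2.imwrite('pics/m.png',cv2.resize(im[p[1]-s:p[1]+s,p[0]-s:p[0]+s],(480,480),interpolation=cv2.INTER_CUBIC))"
```

```text
clock: 28.35
position: [0.5911, -0.0801, 0.0902]
ee_rot: [0.988, 0.151, 0.0, 0.0]
ft_force: [-1.6, 0.4, 6.2]
grip_width: 0.571
grasp_force: 52.3
slide [-0.02 -0.04  0.12] yaw 0.0 phi 17.41 tilt 0.03 pos [ 0.5911 -0.0801  0.0902] w 0.5707414732139685 t 28.35
```

View pics/m.png

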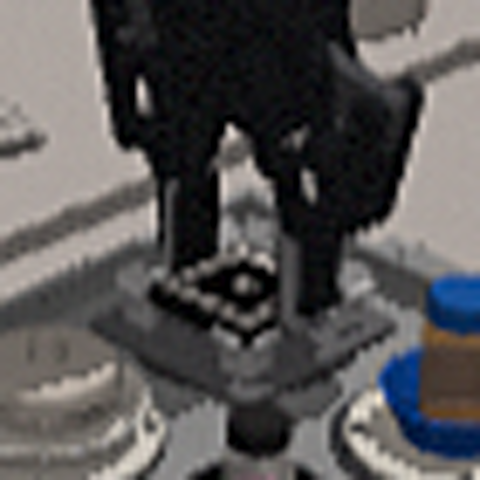

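The tray lies between the guide tabs at about (230,285), and the contact force says it is on the pad. I'll release, rise clear and check the result in numbers from the top view.

```bash
python3 -m jog '[{"grip":-0.2,"slide":[0,0,0],"yaw":0},{"grip":-0.35,"slide":[0,0,0],"yaw":0},{"grip":-0.4,"slide":[0,0,0],"yaw":0},{"grip":-0.4,"slide":[0,0,-1],"yaw":0},{"grip":-0.4,"slide":[0,0,-2],"yaw":0},{"grip":-0.5,"slide":[0,0,-3],"yaw":0},{"grip":-1,"slide":[0,0,-3],"yaw":0},{"grip":-1,"slide":[0,0,-3],"yaw":0}]'; python3 -m jog '[{"grip":-1,"slide":[0,-4,-2],"yaw":0},{"grip":-1,"slide":[0,-4.5,0],"yaw":0},{"grip":-1,"slide":[0,-4.5,0],"yaw":0},{"grip":-1,"slide":[0,-4.5,0],"yaw":0},{"grip":-1,"slide":[0,-4.5,0],"yaw":0},{"grip":-1,"slide":[0,-3,0],"yaw":0},{"grip":-1,"slide":[0,0,0],"yaw":0},{"grip":-1,"slide":[0,0,0],"yaw":0}]'
python3 -c "
from h import *
im=manip.camera('top');cv2.imwrite('pics/n.png',np.hstack([cv2.resize(im[152:272,258:378],(600,600),interpolation=cv2.INTER_CUBIC),cv2.resize(im[195:270,395:435],(200,375),interpolation=cv2.INTER_CUBIC)[[*range(375)]+[0]*225]]))"
```

```text
clock: 29.2
position: [0.5908, -0.0801, 0.2118]
ee_rot: [0.988, 0.151, 0.0, 0.0]
ft_force: [0.7, 0.4, -1.4]
grip_width: 1.0
grasp_force: 0.0
clock: 30.0
position: [0.5161, 0.1587, 0.2304]
ee_rot: [0.988, 0.152, 0.0, 0.0]
ft_force: [-0.4, -1.2, 0.6]
grip_width: 1.001
grasp_force: 0.0
```

View pics/n.png

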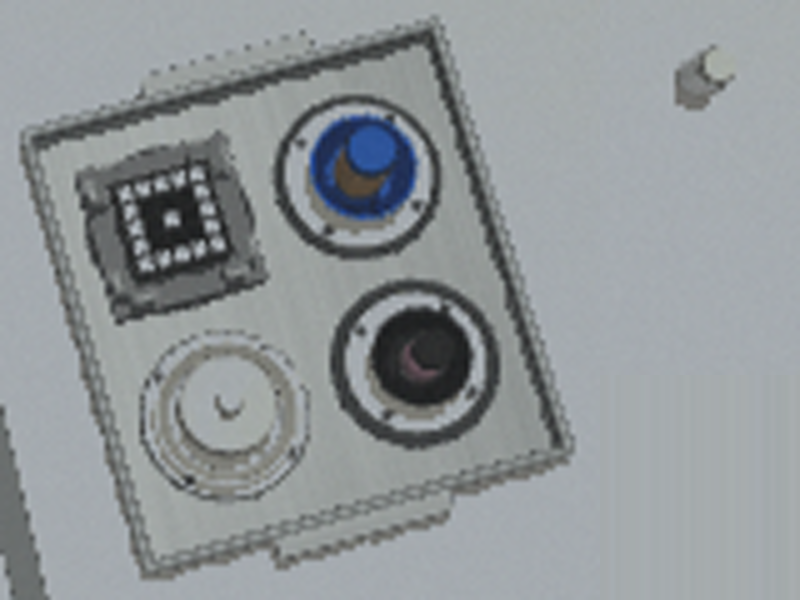

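All four are in their nests: the amber cap at (373,148), the pink cap at (435,348), the drum at (228,404) and the tray at (173,220). The empty vial hasn't moved.

Run:
```python
from h import *
B=lambda x,y:(258+(x+.5)/5-.5,152+(y+.5)/5-.5)
for n,p,z,g in[("amber",(373,148),.061,(.6207,-.175)),("pink",(435,348),.057,(.5253,-.205)),("cass",(228,404),.034,(.4954,-.1095)),("chip",(173,220),.023,(.5908,-.0797))]:
    print(n,(1000*(ray(B(*p),z)[:2]-g)).round(1))
print(manip.hand_in())
```

```text
amber [ 1.3 -0.3]
pink [-0.6 -1.3]
cass [2.3 1.2]
chip [ 0.6 -0.3]
the job is handed in; nothing more can be done
None
```

The kit is packed and handed in at about 30 s on the robot clock. All four items measured within 3 mm of their nest centres in the top view, the vials stood upright, the empty vial had not moved, and the white chip tray was never touched. The judge's verdict was not shown.

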